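Carry a drying carrier over the rail end stop to the next rail

TASK

Take the carrier that has the model wagon body hanging under it by its upright tab, slide it along its rail, without lifting it, until it touches the end stop, then lift it over that stop, hang it on the next rail just past the stop at that rail's near end, and slide it along, still riding on the rail, until it meets the screw tip of the far collar. Press it home there with about 7 N for half a second (never more than 20 N against either stop, nor 45 N on a rail, so set it down slowly), then let go, leaving it hanging against the screw. Leave the empty carrier where it hangs.

Things in the scene. Friction and masses are not known exactly. Their poses are not given: they have to be found in the camera images.
- carrier: The full carrier, about 0.22 kg: aluminium saddle on the rail, a grey model van hung below. Origin: middle of the saddle's underside, which rests on the rail's top; x along the rail, y across, z up. Saddle block 40 mm long (x +-20), 18 wide, 14 high. Its cheeks reach 12 mm below the origin either side of the rail: slot 10 mm wide, so lift it over 30 mm to clear the stops.
- carrier_grip (a point): Middle of the full carrier's upright tab, 36 mm above the carrier's origin. The tab is 24 mm along x, 10 mm thick (y), and reaches from 14 to 58 mm above the origin: grip it from above, closing across the rail.
- carrier_load (a point): Middle of the roof of the van body, 90 mm below the carrier's origin. The van is 100 mm along x, 38 across, 40 high, hung on a flat leg (20 mm along x) cranked out 19 to 23 mm to the -y side. It passes under the rail, so the carrier can be lifted by at most 66 mm from a rail (58 mm from the first if the next is lower) before the roof meets it.
- spare: The empty carrier: same saddle and tab, only a small block and wire hook below; hangs on the first rail behind the full one. Leave it. Origin as for the full carrier.
- rail1: First rail, fixed: plain steel flat bar 240 mm long (x +-120), 6 thick, 24 deep, on a plywood foot. Origin: under the rail's middle at bench level; x along the rail towards the next rail, z up; rail top 220 mm above the origin. Two wooden uprights 62 mm to its +y side, up to 210 mm high, hold it by arms 17 mm below its top.
- rail2: Next rail, fixed; size, origin and axes as the first, roughly in line with it (0.08 rad, 6 mm), up to 8 mm lower, 25 to 45 mm beyond it; rail top 220 mm above this origin. A fixed steel stop, 18 mm high, 12 wide, stands on its near end from x = -120 to -112 mm.
- rail2_start (a point): On the next rail's top, 42 mm from the near stop's inner face (x = -70 mm on that rail): set the carrier's origin down here, within 20 mm along the rail either way, then slide. Lower it slowly (10 mm/s or less) and stop at the first touch of 2 or 3 N: the rail is stiff. Sliding on a rail takes 1 to 3 N.
- stop1: End stop of the first rail: fixed rigid steel collar 10 mm long, 12 wide, rising 18 mm above the rail's top. Origin: on the rail's top, middle of the face towards the carrier; the collar extends to +x (direction of travel), z up. A carrier touching it has its origin 20 mm before it.
- stop2: Far collar on the next rail, same block and axes as stop1, fixed at varying places. A brass adjusting screw, 8 mm thick, 9 mm above the rail, sticks out of its near face (the origin) towards the carrier by 2 to 18 mm; how far is not measured, but it can be felt. The saddle's end must rest against the screw's tip: carrier origin 22 to 38 mm before this origin. Rigid: many newtons per millimetre.
Not all that is in view belongs to the job. Leave any green or yellow look-alike of the carrier alone.

How it is judged:
By the outcome, as a careful person would: the job done as asked, in the order asked, and still so for the second after the job is handed in, with the robot touching nothing.
It also fails if it takes over 61 s, if anything falls off the work surface, if the arm or the gripper's body presses on something with over 40 N, if the wrist force passes 120 N, or if a joint passes its speed limit or range.

ROBOT

A 6-joint arm with a two-finger parallel gripper is mounted at the origin on the work surface. World frame = base frame: x ahead of the robot, y to its left, z up, the work surface at z = 0. Lengths are in m, angles in rad, forces in N, time in s.
With the tool pointing down it reaches from about 0.35 to 0.775 m from the base axis. Payload 5.5 kg.
Tool frame: the origin (TCP) lies on the centre line of the jaws, within the pads' length; the fingertips stand 8 mm ahead of it and the grasp point (between the pads) lies 11 mm behind it; z points along the fingers, y is the direction in which the jaws open and shut (so a half turn about z gives the same grasp; the last joint's range is limited). The gripper opens to 85 mm and grips with 20 to 120 N. Pads are 22 mm wide; open, the fingers measure 114 mm over their backs; the gripper's body (76 mm by 85 mm) begins 54 mm behind the grasp point. The pads swing forward as they close: fully open they stand 13 mm farther back than shut.
Start: joints at [0.999, 0.313, 0.046, 1.304, 0, 1.431], TCP at [0.241, 0.522, 0.215] pointing down, gripper open.
Joint ranges: [-2.76, 2.76], [-0.86, 1.69], [-1.03, 1.26], [-2.2, 2.34], [-1.47, 1.5], [-3.14, 3.14]. Speed limits (rad/s): [2.57, 2.57, 3.14, 3.14, 3.14, 3.14].

INTERFACE

Orientations are given as a unit quaternion [w, x, y, z].
In Python, from workcell import env gives the robot as it stands. The module is installed in compiled form; this text tells all that it offers.
- The arm moves only by the tool play_rows, never from a script. Its argument "steps" is a list of rows, each an object with "claw": the closure in counts, from 0 (fully open) to 255 (shut); "dp": the shift along the tool's x, y, z in m, a list of three; "angular": the turn, a rotation vector about the tool's x, y, z in degrees, a list of three. In form: [{"claw": claw, "dp": [dx, dy, dz], "angular": [wx, wy, wz]}, ...]. A call has exactly 8 rows; each row shifts and turns the commanded pose from where the row before left it, along the tool's axes as they then stand; what a row does not reach is not made up. A row lasts 1/12 s, in which the tool goes at most 41.7 mm and 7.16 degrees, less where a joint would pass 70% of its speed; a pose out of reach is approached as far as the arm can. A call is refused whole if a number of a shift passes 0.0417 or a number of a turn 7.16, either way. A call with a gripper value outside its range is refused whole. The fingers move at their own pace and stop on an object; "force" is the grip in N (left out, the last holds). Time passes only in rows, so rows that do not move let the fingers close, or fill a call up. It gives the time, the measured TCP pose, the force and the opening at its end, in the units of the state.
- env.get_state(): the state, without advancing time (a new reading comes with each control period).
- env.read_camera(name): name is "side" or "top" or "wrist"; returns (picture, depth): 420x560x3 uint8, red, green, blue; 420x560 float32, m along the optical axis (not along the pixel's ray), 0 where there is no reading.
- env.calibration(name): a dict with "fx", "fy", "cx", "cy" (pixels), "world_from_camera" (4x4, takes a point from camera to world coordinates); the wrist camera has in their place "hand_eye" (4x4, takes a point from camera to tool coordinates, whose origin is the TCP and whose axes are the flange's). Camera axes: x right, y down, z forward; pixel columns grow to the right and rows downward; lengths in m; the calibration is good to about 2 mm. The wrist camera is an equidistant fisheye: a pixel r from the principal point sees the ray r / f radians off the axis. A picture is of the moment at which its call begins: read the wrist's pose just before it. calibration takes no time and is no camera call.
- env.hand_in(): hands the job in, once; it reports no verdict.
The state is a dict: "clock": time; "joint_pos": joint angles; "qvel": joint speeds; "tau": joint torques, N m; "tcp_pos": TCP position; "orientation": TCP orientation; "wrist_force": force on the tool from outside, world axes, zero at the start; "ft_torque": the same for the moment, N m; "finger_gap": finger opening in m.
Only numpy, scipy, OpenCV 4.12 (cv2) and the standard library are available. Lean on these libraries where they do the work, as an engineer would, in place of code of your own. Each camera call takes 0.05 s, during which the arm holds its last target. There are 200 camera calls.

## Working session

There is one attempt and no reset: what is moved stays moved. The work goes in short steps, Python scripts to look and compute and a tool call to move; the robot and the scene stay as the last step left them, time stands still between calls to the robot, and variables do not carry over. Pictures are saved under pics/ and viewed, about 8 in all and at most 12, crops included, and the job is handed in when it is done.

Besides the shell and the picture viewer there is one more tool, called as name(argument=value, ...) on one line, values as JSON. play_rows: Moves the arm, as the interface text tells. Its arguments: {"type":"object","properties":{"steps":{"type":"array","items":{"type":"object","properties":{"claw":{"type":"number"},"dp":{"type":"array","items":{"type":"number"}},"angular":{"type":"array","items":{"type":"number"}}}}},"force":{"type":"number"}},"required":["steps"]}

```bash
mkdir -p pics; python3 - <<'E'
from workcell import env
import numpy as np, cv2
s=env.get_state(); print(s)
ims=[]
for n in ["side","top"]:
    im,d=env.read_camera(n); c=env.calibration(n); np.savez(f"{n}.npz",im=im,d=d,**c)
    print(n,c); ims.append(im); cv2.imwrite(f"pics/{n}0.png",im[:,:,::-1])
    print((d>0).mean())
print(env.calibration("wrist"))
E
```

```text
{'clock': 0.0, 'joint_pos': array([9.99411504e-01, 3.13999828e-01, 4.49780407e-02, 1.30359407e+00,
       1.03225832e-05, 1.43117716e+00]), 'qvel': array([ 2.70656081e-04,  4.43282869e-04, -1.44683923e-03,  2.33836661e-03,
       -1.71145357e-06,  2.80347145e-03]), 'tau': array([-1.25552192e-04, -4.80627394e+01,  2.98535675e+01,  1.95768150e-02,
       -2.33346482e-04, -9.34185209e-07]), 'tcp_pos': array([0.24034542, 0.52176748, 0.21430884]), 'orientation': array([-3.21491569e-04,  2.14209765e-01,  9.76787259e-01, -8.51080719e-04]), 'wrist_force': array([-0.27487415, -0.59193185, -1.08566295]), 'ft_torque': array([-0.00474678,  0.02322931,  0.01249377]), 'finger_gap': 0.08542890082644551}
side {'fx': 386.915391809752, 'fy': 386.915391809752, 'cx': 282.82389202186704, 'cy': 208.30232864002292, 'world_from_camera': array([[-0.97020412, -0.13176352,  0.20332816,  0.46847038],
       [-0.24223155,  0.50922199, -0.82584311,  0.52908758],
       [ 0.00527682, -0.85048888, -0.52596655,  0.51228142],
       [ 0.        ,  0.        ,  0.        ,  1.        ]])}
0.9957227891156463
top {'fx': 384.3493218936443, 'fy': 384.3493218936443, 'cx': 279.85103860019746, 'cy': 212.476396819491, 'world_from_camera': array([[ 0.12200464, -0.9704416 ,  0.20822579,  0.45248559],
       [-0.9925238 , -0.11857604,  0.02891757, -0.01986574],
       [-0.00337222, -0.21019713, -0.97765321,  0.80019882],
       [ 0.        ,  0.        ,  0.        ,  1.        ]])}
0.9959736394557823
{'fx': 325.19226210127806, 'fy': 325.19226210127806, 'cx': 279.18461090352804, 'cy': 207.22790454812332, 'hand_eye': array([[ 3.29182725e-04, -9.44332010e-01, -3.28993841e-01,
         8.52421468e-02],
       [ 9.99998850e-01, -1.76167760e-04,  1.50623854e-03,
         1.02285442e-04],
       [-1.48034737e-03, -3.28993958e-01,  9.44330866e-01,
        -1.59210032e-01],
       [ 0.00000000e+00,  0.00000000e+00,  0.00000000e+00,
         1.00000000e+00]])}
```

View pics/top0.png

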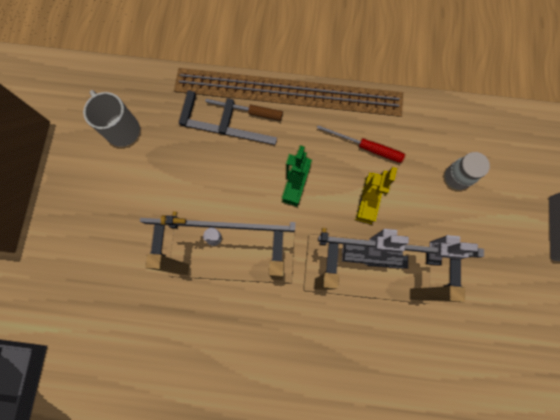

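View pics/side0.png

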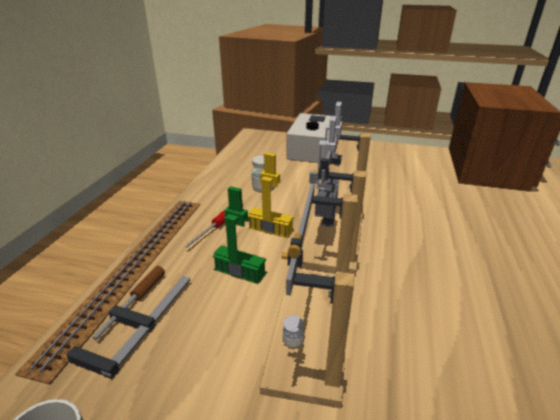

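The top view shows rail 1 on the right (u 320–482), with the full carrier at (390,240), the spare at (455,247) and stop 1 at (323,238). Rail 2 is on the left (u 142–294), with the far collar at (172,220). Travel is about +y in world. The side view shows the collar at (294,250). There's a white can under rail 2, so I'll check its height.

```bash
cat > h.py <<'E'
import numpy as np, cv2
def cloud(n,f=None):
    c=np.load(f or f"{n}.npz"); d=c["d"]; v,u=np.indices(d.shape)
    P=np.stack([(u-c["cx"])/c["fx"]*d,(v-c["cy"])/c["fy"]*d,d],-1)
    T=c["world_from_camera"]; return P@T[:3,:3].T+T[:3,3],c["im"],d
E
python3 - <<'E'
from h import *
np.set_printoptions(precision=4,suppress=True)
for n in ["top","side"]:
    W,im,d=cloud(n); 
    x,y,z=W[...,0],W[...,1],W[...,2]
    m=(d>0)&(x>.25)&(x<.6)&(abs(y)<.4)&(z>.18)&(z<.35)
    print(n,m.sum())
    # slices along y
    for y0 in np.arange(-.36,.30,.01):
        k=m&(abs(y-y0)<.005)&(z>.205)
        if k.sum()>2: print("%.3f n%d x %.4f..%.4f med %.4f z max %.4f med %.4f"%(y0,k.sum(),x[k].min(),x[k].max(),np.median(x[k]),z[k].max(),np.median(z[k])))
W,im,d=cloud("top"); print("can",W[228:245,204:222,2].max(), W[236,212])
c=im[190:310,130:500][:,:,::-1]; cv2.imwrite("pics/topcrop.png",cv2.resize(c,None,fx=2.1,fy=2.1,interpolation=cv2.INTER_CUBIC))
E
```

```text
top 5624
-0.310 n7 x 0.5434..0.5511 med 0.5455 z max 0.2380 med 0.2377
-0.300 n96 x 0.5427..0.5549 med 0.5475 z max 0.2395 med 0.2357
-0.290 n86 x 0.4765..0.5488 med 0.4886 z max 0.2316 med 0.2098
-0.280 n164 x 0.4758..0.5670 med 0.4934 z max 0.2791 med 0.2105
-0.270 n232 x 0.4761..0.5713 med 0.5435 z max 0.2797 med 0.2285
-0.260 n201 x 0.5388..0.5705 med 0.5483 z max 0.2802 med 0.2341
-0.250 n250 x 0.5388..0.5704 med 0.5477 z max 0.2796 med 0.2345
-0.240 n53 x 0.5412..0.5563 med 0.5474 z max 0.2334 med 0.2196
-0.230 n36 x 0.5446..0.5505 med 0.5470 z max 0.2219 med 0.2201
-0.220 n37 x 0.5444..0.5510 med 0.5467 z max 0.2221 med 0.2194
-0.210 n34 x 0.5442..0.5503 med 0.5461 z max 0.2230 med 0.2197
-0.200 n33 x 0.5442..0.5502 med 0.5463 z max 0.2229 med 0.2196
-0.190 n28 x 0.5378..0.5448 med 0.5401 z max 0.2365 med 0.2331
-0.180 n123 x 0.5372..0.5689 med 0.5423 z max 0.2799 med 0.2348
-0.170 n167 x 0.5372..0.5689 med 0.5451 z max 0.2799 med 0.2394
-0.160 n204 x 0.5370..0.5690 med 0.5461 z max 0.2803 med 0.2357
-0.150 n100 x 0.5367..0.5545 med 0.5449 z max 0.2360 med 0.2246
-0.140 n35 x 
[... 4223 characters left out ...]
d 0.5460 z max 0.2188 med 0.2176
0.120 n22 x 0.5431..0.5495 med 0.5441 z max 0.2186 med 0.2176
0.130 n4 x 0.5428..0.5432 med 0.5430 z max 0.2185 med 0.2171
0.140 n21 x 0.5410..0.5484 med 0.5438 z max 0.2314 med 0.2300
0.150 n11 x 0.5414..0.5482 med 0.5445 z max 0.2309 med 0.2304
0.160 n100 x 0.5347..0.5609 med 0.5425 z max 0.2368 med 0.2214
0.170 n258 x 0.4706..0.5597 med 0.5410 z max 0.2364 med 0.2230
0.180 n169 x 0.4698..0.5489 med 0.4870 z max 0.2343 med 0.2081
0.190 n170 x 0.4689..0.5450 med 0.4833 z max 0.2187 med 0.2077
0.200 n37 x 0.5381..0.5445 med 0.5407 z max 0.2188 med 0.2175
0.210 n70 x 0.5377..0.5439 med 0.5402 z max 0.2190 med 0.2136
can 0.800198822995513 [0.5479 0.1277 0.0582]
```

View pics/topcrop.png

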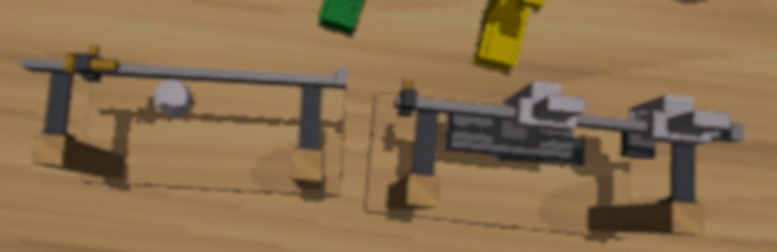

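```bash
python3 - <<'E'
from h import *
np.set_printoptions(precision=4,suppress=True)
for n in ["top","side"]:
    W,im,d=cloud(n); x,y,z=W[...,0],W[...,1],W[...,2]
    ok=(d>0)&(x>.25)&(x<.6)
    for nm,y0 in [("full",-.165),("spare",-.265)]:
        for a,b in [(.10,.14),(.14,.2),(.215,.24),(.231,.237),(.24,.26),(.26,.285),(.275,.285)]:
            k=ok&(abs(y-y0)<.07 if b<.2 else ok&(abs(y-y0)<.035))&(z>a)&(z<b)&(x>.5)
            if k.sum(): print(n,nm,a,b,k.sum(),"x",np.percentile(x[k],[1,10,50,90,99]),"y",np.percentile(y[k],[1,10,50,90,99]))
    # rail fits
    for nm,a,b,zz in [("r1",-.225,-.2,.219),("r1b",-.14,-.085,.219),("r1all",-.3,-.085,.219),("r2",0.0,.13,.217)]:
        k=ok&(y>a)&(y<b)&(x>.53)&(x<.57)&(abs(z-zz)<.003)
        k&=(abs(z-np.median(z[k]))<.0015)
        A=np.c_[np.ones(k.sum()),y[k]]; print(n,nm,k.sum(),"x=a+b*y",np.linalg.lstsq(A,x[k],rcond=None)[0],"z",np.linalg.lstsq(A,z[k],rcond=None)[0])
    for nm,a,b in [("stop1",-.1,-.05),("near",-.045,.0),("stop2",.13,.2)]:
        k=ok&(y>a)&(y<b)&(x>.53)&(x<.57)&(z>.2225)
        print(n,nm,"y",np.percentile(y[k],[0,3,10,50,90,97,100]),"x",np.percentile(x[k],[0,5,50,95,100]),"z",np.percentile(z[k],[50,90,99]))
        for c in (y[k&(z>.234)],): print("   top y",np.percentile(c,[0,5,50,95,100]))
E
```

```text
top full 0.1 0.14 856 x [0.5273 0.5292 0.5388 0.549  0.565 ] y [-0.2204 -0.2105 -0.1647 -0.1285 -0.1215]
top full 0.14 0.2 49 x [0.5432 0.5435 0.5662 0.5679 0.5688] y [-0.1713 -0.1679 -0.161  -0.1539 -0.1381]
top full 0.215 0.24 411 x [0.5372 0.538  0.5457 0.5654 0.5686] y [-0.1983 -0.1842 -0.162  -0.144  -0.1315]
top full 0.231 0.237 161 x [0.5374 0.5383 0.5416 0.5524 0.555 ] y [-0.1901 -0.186  -0.1609 -0.1526 -0.1508]
top full 0.24 0.26 56 x [0.5414 0.5415 0.542  0.5486 0.5508] y [-0.1812 -0.1782 -0.163  -0.1589 -0.1587]
top full 0.26 0.285 181 x [0.5415 0.5419 0.5454 0.5502 0.5516] y [-0.1819 -0.1796 -0.1691 -0.1592 -0.1587]
top full 0.275 0.285 134 x [0.5415 0.5423 0.5462 0.5506 0.5517] y [-0.1818 -0.1799 -0.1702 -0.1606 -0.159 ]
top spare 0.1 0.14 195 x [0.5287 0.5301 0.5387 0.5476 0.551 ] y [-0.2208 -0.2188 -0.2081 -0.1981 -0.1957]
top spare 0.14 0.2 291 x [0.5019 0.5327 0.5428 0.5682 0.5704] y [-0.277  -0.2731 -0.261  -0.2535 -0.2463]
top spare 0.215 0.24 493 x [0.5391 0.5399 0.5481 0.5663 0.5704] y [-0.2994 -0.2971 -0.2584 -0.2447 -0.2323]
top spare 0.231 0.237 184 x [0.5391 
[... 2762 characters left out ...]
side r1all 51 x=a+b*y [ 0.5468 -0.0093] z [0.2203 0.0027]
side r2 196 x=a+b*y [ 0.5542 -0.0666] z [0.2176 0.0016]
side stop1 y [-0.0785 -0.0766 -0.0743 -0.0693 -0.0672 -0.0665 -0.066 ] x [0.5396 0.5398 0.5456 0.551  0.5515] z [0.2324 0.2382 0.2386]
   top y [-0.0785 -0.0763 -0.0701 -0.0677 -0.066 ]
side near y [-0.0279 -0.0266 -0.0249 -0.0205 -0.019  -0.0183 -0.0174] x [0.5496 0.5498 0.5557 0.5608 0.5618] z [0.231  0.2358 0.2362]
   top y [-0.0279 -0.0276 -0.0225 -0.019  -0.0188]
side stop2 y [0.1377 0.1407 0.146  0.1685 0.1749 0.1754 0.1757] x [0.5356 0.5371 0.5429 0.5489 0.5505] z [0.2313 0.2356 0.2364]
   top y [0.1562 0.157  0.1632 0.1734 0.1754]
  return _methods._mean(a, axis=axis, dtype=dtype,
  ret = ret.dtype.type(ret / rcount)
```

The two views agree within about 1 mm:

| Feature | Position |
|---|---|
| Full carrier tab | (0.5467, -0.1705), top at z 0.279 |
| Rail 1 top | z 0.220, slope dx/dy -0.016 |
| Stop 1 face | y -0.0775 |
| Rail 2 | x = 0.5538 - 0.0666y, top at z 0.2175 |
| Near stop, inner face | y -0.019 |
| Screw tip | y ≈ 0.138 |

The can is only about 58 mm high, so the van will clear it. I'll rise and turn first.

play_rows(steps=[{"claw": 0, "dp": [0, 0, -0.0125], "angular": [0, 0, 7]}, {"claw": 0, "dp": [0, 0, -0.0125], "angular": [0, 0, 7]}, {"claw": 0, "dp": [0, 0, -0.0125], "angular": [0, 0, 7]}, {"claw": 0, "dp": [0, 0, -0.0125], "angular": [0, 0, 7]}, {"claw": 0, "dp": [0, 0, -0.0125], "angular": [0, 0, 7]}, {"claw": 0, "dp": [0, 0, -0.0125], "angular": [0, 0, 7]}, {"claw": 0, "dp": [0, 0, -0.0125], "angular": [0, 0, 7]}, {"claw": 0, "dp": [0, 0, -0.0125], "angular": [0, 0, 7]}], force=40)

```text
clock: 0.77
tcp_pos: [0.2405, 0.522, 0.3153]
orientation: [0.0, 0.65, 0.76, -0.0]
wrist_force: [0.3, 0.4, 0.6]
finger_gap: 0.0853
```

```bash
cat > go.py <<'E'
# usage: go.py x y z yawdeg : shift in tool axes and turn needed from the present pose
import sys, numpy as np
from scipy.spatial.transform import Rotation as R
from workcell import env
s=env.get_state(); q=s["orientation"]; r=R.from_quat([q[1],q[2],q[3],q[0]])
x,y,z,yaw=map(float,sys.argv[1:5]); a=np.radians(yaw)
c,n=np.cos(a),np.sin(a); G=np.array([[c,n,0],[n,-c,0],[0,0,-1]])
np.set_printoptions(precision=5,suppress=True)
d=np.array([x,y,z])-s["tcp_pos"]
print("t",s["clock"],"tcp",s["tcp_pos"],"F",s["wrist_force"],"gap",s["finger_gap"])
print("turn(tool,deg)",(r.inv()*R.from_matrix(G)).as_rotvec(degrees=True),"shift now",r.inv().apply(d),"shift after turn",G.T@d)
E
python3 go.py .5467 -.1705 .315 90.9
```

```text
t 0.7667 tcp [0.24051 0.52202 0.31534] F [0.34541 0.41943 0.63425] gap 0.08525314115614432
turn(tool,deg) [-0.03317  0.0431   8.01322] shift now [-0.7316   0.1952   0.00074] shift after turn [-0.69725  0.29528  0.00034]
```

play_rows(steps=[{"claw": 0, "dp": [0, 0, 0], "angular": [0, 0, 4]}, {"claw": 0, "dp": [0, 0, 0], "angular": [0, 0, 4]}, {"claw": 0, "dp": [-0.0317, 0.0134, 0], "angular": [0, 0, 0]}, {"claw": 0, "dp": [-0.0317, 0.0134, 0], "angular": [0, 0, 0]}, {"claw": 0, "dp": [-0.0317, 0.0134, 0], "angular": [0, 0, 0]}, {"claw": 0, "dp": [-0.0317, 0.0134, 0], "angular": [0, 0, 0]}, {"claw": 0, "dp": [-0.0317, 0.0134, 0], "angular": [0, 0, 0]}, {"claw": 0, "dp": [-0.0317, 0.0134, 0], "angular": [0, 0, 0]}])

```text
clock: 1.43
tcp_pos: [0.3253, 0.3323, 0.3148]
orientation: [-0.0, 0.699, 0.715, -0.0]
wrist_force: [-0.1, 0.3, 0.3]
finger_gap: 0.0856
```

play_rows(steps=[{"claw": 0, "dp": [-0.0317, 0.0134, 0], "angular": [0, 0, 0]}, {"claw": 0, "dp": [-0.0317, 0.0134, 0], "angular": [0, 0, 0]}, {"claw": 0, "dp": [-0.0317, 0.0134, 0], "angular": [0, 0, 0]}, {"claw": 0, "dp": [-0.0317, 0.0134, 0], "angular": [0, 0, 0]}, {"claw": 0, "dp": [-0.0317, 0.0134, 0], "angular": [0, 0, 0]}, {"claw": 0, "dp": [-0.0317, 0.0134, 0], "angular": [0, 0, 0]}, {"claw": 0, "dp": [-0.0317, 0.0134, 0], "angular": [0, 0, 0]}, {"claw": 0, "dp": [-0.0317, 0.0134, 0], "angular": [0, 0, 0]}])

```text
clock: 2.1
tcp_pos: [0.438, 0.081, 0.315]
orientation: [-0.0, 0.699, 0.715, -0.0]
wrist_force: [0.8, -0.0, 0.2]
finger_gap: 0.0858
```

play_rows(steps=[{"claw": 0, "dp": [-0.0317, 0.0134, 0], "angular": [0, 0, 0]}, {"claw": 0, "dp": [-0.0317, 0.0134, 0], "angular": [0, 0, 0]}, {"claw": 0, "dp": [-0.0317, 0.0134, 0], "angular": [0, 0, 0]}, {"claw": 0, "dp": [-0.0317, 0.0134, 0], "angular": [0, 0, 0]}, {"claw": 0, "dp": [-0.0317, 0.0134, 0], "angular": [0, 0, 0]}, {"claw": 0, "dp": [-0.0317, 0.0134, 0], "angular": [0, 0, 0]}, {"claw": 0, "dp": [0, 0, 0], "angular": [0, 0, 0]}, {"claw": 0, "dp": [0, 0, 0], "angular": [0, 0, 0]}])

```text
clock: 2.77
tcp_pos: [0.5226, -0.1073, 0.3139]
orientation: [-0.001, 0.7, 0.714, -0.0]
wrist_force: [-1.4, -0.0, 0.0]
finger_gap: 0.0856
```

```bash
python3 go.py .5467 -.1705 .247 90.9; python3 - <<'E'
from workcell import env
import cv2,numpy as np
s=env.get_state(); im,d=env.read_camera("wrist"); np.savez("w1.npz",im=im,d=d,p=s["tcp_pos"],q=s["orientation"])
cv2.imwrite("pics/w1.png",im[:,:,::-1]); print(env.get_state()["joint_pos"])
E
```

```text
t 2.7667 tcp [ 0.52262 -0.10727  0.31388] F [-1.36642 -0.04069  0.04962] gap 0.08555694699161791
turn(tool,deg) [-0.11967 -0.05957  0.17991] shift now [-0.06374  0.02302  0.06677] shift after turn [-0.0636   0.02308  0.06688]
[-3.51330078e-01  2.25170856e-01  1.68997173e-01  1.51674357e+00
  3.93240420e-04  1.19900938e+00]
```

View pics/w1.png

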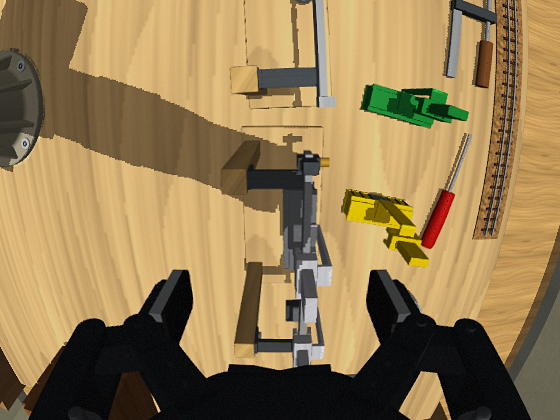

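The wrist view shows the full carrier's tab around (310,270) between the open jaws, in line with rail 1. The stop is at (310,160). Some rows fell short, so I'll correct that and go down.

play_rows(steps=[{"claw": 0, "dp": [-0.0159, 0.0058, 0], "angular": [0, 0, 0.18]}, {"claw": 0, "dp": [-0.0159, 0.0058, 0], "angular": [0, 0, 0]}, {"claw": 0, "dp": [-0.0159, 0.0058, 0], "angular": [0, 0, 0]}, {"claw": 0, "dp": [-0.0159, 0.0058, 0], "angular": [0, 0, 0]}, {"claw": 0, "dp": [0, 0, 0.012], "angular": [0, 0, 0]}, {"claw": 0, "dp": [0, 0, 0.012], "angular": [0, 0, 0]}, {"claw": 0, "dp": [0, 0, 0.012], "angular": [0, 0, 0]}, {"claw": 0, "dp": [0, 0, 0], "angular": [0, 0, 0]}])

```text
clock: 3.48
tcp_pos: [0.5459, -0.1677, 0.2771]
orientation: [-0.002, 0.7, 0.714, -0.001]
wrist_force: [-0.8, 0.5, -0.4]
finger_gap: 0.0855
```

```bash
python3 go.py .5467 -.1705 .248 90.9
```

```text
t 3.4833 tcp [ 0.54594 -0.16768  0.27705] F [-0.81156  0.45866 -0.35965] gap 0.08548166862670063
turn(tool,deg) [-0.18582 -0.09629  0.25308] shift now [-0.00288  0.0008   0.02905] shift after turn [-0.00283  0.00072  0.02905]
```

play_rows(steps=[{"claw": 0, "dp": [-0.0014, 0.0004, 0.0058], "angular": [-0.18, -0.1, 0.25]}, {"claw": 0, "dp": [-0.0014, 0.0004, 0.0058], "angular": [0, 0, 0]}, {"claw": 0, "dp": [0, 0, 0.0058], "angular": [0, 0, 0]}, {"claw": 0, "dp": [0, 0, 0.0058], "angular": [0, 0, 0]}, {"claw": 0, "dp": [0, 0, 0.0058], "angular": [0, 0, 0]}, {"claw": 0, "dp": [0, 0, 0], "angular": [0, 0, 0]}, {"claw": 60, "dp": [0, 0, 0], "angular": [0, 0, 0]}, {"claw": 120, "dp": [0, 0, 0], "angular": [0, 0, 0]}])

```text
clock: 4.15
tcp_pos: [0.548, -0.1717, 0.2504]
orientation: [0.002, 0.702, 0.712, 0.001]
wrist_force: [-1.0, 0.5, 0.1]
finger_gap: 0.0638
```

```bash
python3 go.py .5467 -.1705 .248 90.9
```

```text
t 4.15 tcp [ 0.54797 -0.1717   0.25037] F [-0.96428  0.45893  0.09497] gap 0.06376933356307697
turn(tool,deg) [ 0.19486  0.09921 -0.0711 ] shift now [ 0.00122 -0.00127  0.00236] shift after turn [ 0.00121 -0.00126  0.00237]
```

play_rows(steps=[{"claw": 120, "dp": [0.0, -0.001, 0.0022], "angular": [0.19, 0.1, 0]}, {"claw": 140, "dp": [0, 0, 0], "angular": [0, 0, 0]}, {"claw": 150, "dp": [0, 0, 0], "angular": [0, 0, 0]}, {"claw": 160, "dp": [0, 0, 0], "angular": [0, 0, 0]}, {"claw": 170, "dp": [0, 0, 0], "angular": [0, 0, 0]}, {"claw": 170, "dp": [0, 0, 0], "angular": [0, 0, 0]}, {"claw": 170, "dp": [0, 0, 0], "angular": [0, 0, 0]}, {"claw": 170, "dp": [0, 0, 0], "angular": [0, 0, 0]}])

```text
clock: 4.82
tcp_pos: [0.5469, -0.1717, 0.248]
orientation: [-0.0, 0.702, 0.712, 0.0]
wrist_force: [-0.3, -0.9, 0.8]
finger_gap: 0.0286
```

```bash
python3 go.py .5467 -.1705 .248 90.9
```

```text
t 4.8167 tcp [ 0.54694 -0.17169  0.24804] F [-0.3244  -0.89194  0.78711] gap 0.028635205904648645
turn(tool,deg) [-0.00084 -0.00244 -0.07295] shift now [ 0.0012  -0.00022  0.00004] shift after turn [ 0.0012  -0.00022  0.00004]
```

play_rows(steps=[{"claw": 190, "dp": [0, 0, 0], "angular": [0, 0, 0]}, {"claw": 200, "dp": [0, 0, 0], "angular": [0, 0, 0]}, {"claw": 210, "dp": [0, 0, 0], "angular": [0, 0, 0]}, {"claw": 220, "dp": [0, 0, 0], "angular": [0, 0, 0]}, {"claw": 230, "dp": [0, 0, 0], "angular": [0, 0, 0]}, {"claw": 255, "dp": [0, 0, 0], "angular": [0, 0, 0]}, {"claw": 255, "dp": [0, 0, 0], "angular": [0, 0, 0]}, {"claw": 255, "dp": [0, 0, 0], "angular": [0, 0, 0]}])

```text
clock: 5.48
tcp_pos: [0.5469, -0.1717, 0.2481]
orientation: [0.0, 0.702, 0.712, 0.0]
wrist_force: [-0.3, 0.8, 1.2]
finger_gap: 0.0087
```

```bash
python3 go.py .5467 -.1705 .248 90.9
```

```text
t 5.4833 tcp [ 0.54695 -0.17168  0.24812] F [-0.34813  0.84966  1.16298] gap 0.00867206221764653
turn(tool,deg) [ 0.00445  0.0026  -0.06744] shift now [ 0.00119 -0.00023  0.00012] shift after turn [ 0.00119 -0.00023  0.00012]
```

play_rows(steps=[{"claw": 255, "dp": [0.001, 0, 0], "angular": [0, 0, 0]}, {"claw": 255, "dp": [0.002, 0, 0], "angular": [0, 0, 0]}, {"claw": 255, "dp": [0.003, 0, 0], "angular": [0, 0, 0]}, {"claw": 255, "dp": [0.004, 0, 0], "angular": [0, 0, 0]}, {"claw": 255, "dp": [0.004, 0, 0], "angular": [0, 0, 0]}, {"claw": 255, "dp": [0.004, 0, 0], "angular": [0, 0, 0]}, {"claw": 255, "dp": [0.004, 0, 0], "angular": [0, 0, 0]}, {"claw": 255, "dp": [0.004, 0, 0], "angular": [0, 0, 0]}])

```text
clock: 6.15
tcp_pos: [0.5466, -0.1451, 0.2481]
orientation: [0.0, 0.702, 0.712, 0.0]
wrist_force: [-0.2, -4.3, 6.1]
finger_gap: 0.0089
```

```bash
python3 go.py .5458 -.0990 .248 90.9
```

```text
t 6.15 tcp [ 0.54657 -0.14514  0.24811] F [-0.2452  -4.32414  6.05198] gap 0.00893211073382094
turn(tool,deg) [ 0.00552 -0.00143 -0.05717] shift now [ 0.04614 -0.00009  0.00011] shift after turn [ 0.04614 -0.00004  0.00011]
```

play_rows(steps=[{"claw": 255, "dp": [0.004, 0, 0], "angular": [0, 0, 0]}, {"claw": 255, "dp": [0.004, 0, 0], "angular": [0, 0, 0]}, {"claw": 255, "dp": [0.004, 0, 0], "angular": [0, 0, 0]}, {"claw": 255, "dp": [0.004, 0, 0], "angular": [0, 0, 0]}, {"claw": 255, "dp": [0.004, 0, 0], "angular": [0, 0, 0]}, {"claw": 255, "dp": [0.004, 0, 0], "angular": [0, 0, 0]}, {"claw": 255, "dp": [0.004, 0, 0], "angular": [0, 0, 0]}, {"claw": 255, "dp": [0.003, 0, 0], "angular": [0, 0, 0]}])

```text
clock: 6.82
tcp_pos: [0.5461, -0.1143, 0.2481]
orientation: [0.0, 0.702, 0.712, 0.0]
wrist_force: [0.6, -0.2, -0.9]
finger_gap: 0.0092
```

```bash
python3 go.py .5458 -.0990 .248 90.9
```

```text
t 6.8167 tcp [ 0.54614 -0.11431  0.24815] F [ 0.60365 -0.24498 -0.85406] gap 0.00919932342973595
turn(tool,deg) [ 0.00963  0.00762 -0.06173] shift now [ 0.01531 -0.00012  0.00015] shift after turn [ 0.01531 -0.0001   0.00015]
```

play_rows(steps=[{"claw": 255, "dp": [0.001, 0, 0.0002], "angular": [0, 0, 0]}, {"claw": 255, "dp": [0.002, 0, 0], "angular": [0, 0, 0]}, {"claw": 255, "dp": [0.002, 0, 0], "angular": [0, 0, 0]}, {"claw": 255, "dp": [0.002, 0, 0], "angular": [0, 0, 0]}, {"claw": 255, "dp": [0.002, 0, 0], "angular": [0, 0, 0]}, {"claw": 255, "dp": [0.0015, 0, 0], "angular": [0, 0, 0]}, {"claw": 255, "dp": [0.001, 0, 0], "angular": [0, 0, 0]}, {"claw": 255, "dp": [0.0005, 0, 0], "angular": [0, 0, 0]}])

```text
clock: 7.48
tcp_pos: [0.5461, -0.1027, 0.2481]
orientation: [0.0, 0.702, 0.712, 0.0]
wrist_force: [0.4, -4.5, 6.8]
finger_gap: 0.0089
```

```bash
python3 go.py .5458 -.0990 .248 90.9
```

```text
t 7.4833 tcp [ 0.54609 -0.10272  0.24813] F [ 0.41814 -4.47848  6.7884 ] gap 0.008875016308420546
turn(tool,deg) [ 0.03019  0.02096 -0.07356] shift now [ 0.00373 -0.00024  0.00013] shift after turn [ 0.00373 -0.00023  0.00013]
```

play_rows(steps=[{"claw": 255, "dp": [0.0004, 0, -5e-05], "angular": [0, 0, 0]}, {"claw": 255, "dp": [0.0004, 0, 0], "angular": [0, 0, 0]}, {"claw": 255, "dp": [0.0004, 0, 0], "angular": [0, 0, 0]}, {"claw": 255, "dp": [0.0004, 0, 0], "angular": [0, 0, 0]}, {"claw": 255, "dp": [0.0004, 0, 0], "angular": [0, 0, 0]}, {"claw": 255, "dp": [0.0003, 0, 0], "angular": [0, 0, 0]}, {"claw": 255, "dp": [0.0003, 0, 0], "angular": [0, 0, 0]}, {"claw": 255, "dp": [0.0002, 0, 0], "angular": [0, 0, 0]}])

```text
clock: 8.15
tcp_pos: [0.5461, -0.1002, 0.2481]
orientation: [0.0, 0.702, 0.712, -0.0]
wrist_force: [0.3, -4.2, 4.5]
finger_gap: 0.0086
```

```bash
python3 go.py .5458 -.0990 .248 90.9
```

```text
t 8.15 tcp [ 0.54605 -0.10016  0.24813] F [ 0.30228 -4.20122  4.46976] gap 0.008582861586819396
turn(tool,deg) [ 0.02562  0.0342  -0.0832 ] shift now [ 0.00116 -0.00024  0.00012] shift after turn [ 0.00116 -0.00024  0.00013]
```

Moved freely (2.6 of 2.8 mm). I'll keep creeping forward in small steps.

play_rows(steps=[{"claw": 255, "dp": [0.0003, 0, 0], "angular": [0, 0, 0]}, {"claw": 255, "dp": [0.0003, 0, 0], "angular": [0, 0, 0]}, {"claw": 255, "dp": [0.0002, 0, 0], "angular": [0, 0, 0]}, {"claw": 255, "dp": [0.0002, 0, 0], "angular": [0, 0, 0]}, {"claw": 255, "dp": [0.0002, 0, 0], "angular": [0, 0, 0]}, {"claw": 255, "dp": [0.0002, 0, 0], "angular": [0, 0, 0]}, {"claw": 255, "dp": [0, 0, 0], "angular": [0, 0, 0]}, {"claw": 255, "dp": [0, 0, 0], "angular": [0, 0, 0]}])

```text
clock: 8.82
tcp_pos: [0.546, -0.0987, 0.2481]
orientation: [0.0, 0.702, 0.712, 0.0]
wrist_force: [0.1, -4.1, 6.5]
finger_gap: 0.0087
```

```bash
python3 go.py .5458 -.0990 .248 90.9
```

```text
t 8.8167 tcp [ 0.54604 -0.09869  0.24812] F [ 0.08217 -4.14042  6.47479] gap 0.00874320271332919
turn(tool,deg) [ 0.02701  0.02324 -0.0828 ] shift now [-0.0003  -0.00024  0.00012] shift after turn [-0.0003  -0.00024  0.00012]
```

play_rows(steps=[{"claw": 255, "dp": [0.0003, 0, 0], "angular": [0, 0, 0]}, {"claw": 255, "dp": [0.0002, 0, 0], "angular": [0, 0, 0]}, {"claw": 255, "dp": [0.0002, 0, 0], "angular": [0, 0, 0]}, {"claw": 255, "dp": [0.0002, 0, 0], "angular": [0, 0, 0]}, {"claw": 255, "dp": [0.0002, 0, 0], "angular": [0, 0, 0]}, {"claw": 255, "dp": [0.0001, 0, 0], "angular": [0, 0, 0]}, {"claw": 255, "dp": [0, 0, 0], "angular": [0, 0, 0]}, {"claw": 255, "dp": [0, 0, 0], "angular": [0, 0, 0]}])

```text
clock: 9.48
tcp_pos: [0.546, -0.0982, 0.2482]
orientation: [0.001, 0.702, 0.712, -0.001]
wrist_force: [-0.4, -6.4, 5.3]
finger_gap: 0.0089
```

```bash
python3 go.py .5458 -.0990 .248 90.9
```

```text
t 9.4833 tcp [ 0.54603 -0.09824  0.24816] F [-0.35051 -6.36136  5.27617] gap 0.008896315922027076
turn(tool,deg) [ 0.02226  0.10845 -0.10619] shift now [-0.00076 -0.00024  0.00016] shift after turn [-0.00076 -0.00024  0.00016]
```

play_rows(steps=[{"claw": 255, "dp": [0.0002, 0, 0], "angular": [0, 0, 0]}, {"claw": 255, "dp": [0.0002, 0, 0], "angular": [0, 0, 0]}, {"claw": 255, "dp": [0.0002, 0, 0], "angular": [0, 0, 0]}, {"claw": 255, "dp": [0, 0, 0], "angular": [0, 0, 0]}, {"claw": 255, "dp": [0, 0, 0], "angular": [0, 0, 0]}, {"claw": 255, "dp": [0, 0, 0], "angular": [0, 0, 0]}, {"claw": 255, "dp": [0, 0, 0], "angular": [0, 0, 0]}, {"claw": 255, "dp": [0, 0, 0], "angular": [0, 0, 0]}])

```text
clock: 10.15
tcp_pos: [0.546, -0.0981, 0.2482]
orientation: [0.001, 0.702, 0.712, -0.001]
wrist_force: [-0.6, -7.3, 5.8]
finger_gap: 0.0087
```

```bash
python3 go.py .5458 -.0990 .248 90.9
```

```text
t 10.15 tcp [ 0.54604 -0.09811  0.24819] F [-0.55618 -7.29006  5.77945] gap 0.008659645058319017
turn(tool,deg) [ 0.02006  0.15968 -0.12558] shift now [-0.00089 -0.00025  0.00019] shift after turn [-0.00089 -0.00025  0.00019]
```

Contact with stop 1 is confirmed: about 7 N and no further motion, at tcp y -0.098. I'll ease back and lift.

play_rows(steps=[{"claw": 255, "dp": [-0.0006, 0, 0], "angular": [0, 0, 0]}, {"claw": 255, "dp": [-0.0006, 0, 0], "angular": [0, 0, 0]}, {"claw": 255, "dp": [-0.0004, 0, -0.003], "angular": [0, 0, 0]}, {"claw": 255, "dp": [0, 0, -0.007], "angular": [0, 0, 0]}, {"claw": 255, "dp": [0, 0, -0.009], "angular": [0, 0, 0]}, {"claw": 255, "dp": [0, 0, -0.009], "angular": [0, 0, 0]}, {"claw": 255, "dp": [0, 0, -0.009], "angular": [0, 0, 0]}, {"claw": 255, "dp": [0, 0, -0.007], "angular": [0, 0, 0]}])

```text
clock: 10.82
tcp_pos: [0.5461, -0.0973, 0.2933]
orientation: [-0.0, 0.702, 0.712, 0.001]
wrist_force: [-0.4, 0.2, -2.2]
finger_gap: 0.009
```

```bash
python3 go.py .5525 .0224 .2910 93.8
```

```text
t 10.8167 tcp [ 0.54607 -0.09731  0.29334] F [-0.44956  0.19424 -2.19842] gap 0.008988822336670881
turn(tool,deg) [ 0.05861 -0.09965 -2.92943] shift now [0.11959 0.00825 0.00256] shift after turn [0.11902 0.01435 0.00234]
```

play_rows(steps=[{"claw": 255, "dp": [0, 0, 0], "angular": [0, 0, -1.5]}, {"claw": 255, "dp": [0.006, 0.0007, 0], "angular": [0, 0, -1.43]}, {"claw": 255, "dp": [0.014, 0.0017, 0], "angular": [0, 0, 0]}, {"claw": 255, "dp": [0.02, 0.0024, 0], "angular": [0, 0, 0]}, {"claw": 255, "dp": [0.02, 0.0024, 0], "angular": [0, 0, 0]}, {"claw": 255, "dp": [0.02, 0.0024, 0], "angular": [0, 0, 0]}, {"claw": 255, "dp": [0.02, 0.0024, 0], "angular": [0, 0, 0]}, {"claw": 255, "dp": [0.014, 0.0017, 0], "angular": [0, 0, 0]}])

```text
clock: 11.48
tcp_pos: [0.5516, 0.0197, 0.2919]
orientation: [-0.001, 0.683, 0.73, 0.0]
wrist_force: [0.3, -0.8, -1.8]
finger_gap: 0.0091
```

```bash
python3 go.py .5525 .0224 .2910 93.8
```

```text
t 11.4833 tcp [0.55158 0.01972 0.29185] F [ 0.26739 -0.8442  -1.79688] gap 0.009071175109278556
turn(tool,deg) [-0.03615 -0.11394  0.0463 ] shift now [0.00261 0.0011  0.00086] shift after turn [0.00262 0.00109 0.00085]
```

play_rows(steps=[{"claw": 255, "dp": [0.0015, 0.0005, 0], "angular": [0, 0, 0]}, {"claw": 255, "dp": [0.001, 0.0004, 0.002], "angular": [0, 0, 0]}, {"claw": 255, "dp": [0, 0, 0.005], "angular": [0, 0, 0]}, {"claw": 255, "dp": [0, 0, 0.005], "angular": [0, 0, 0]}, {"claw": 255, "dp": [0, 0, 0.005], "angular": [0, 0, 0]}, {"claw": 255, "dp": [0, 0, 0.003], "angular": [0, 0, 0]}, {"claw": 255, "dp": [0, 0, 0], "angular": [0, 0, 0]}, {"claw": 255, "dp": [0, 0, 0], "angular": [0, 0, 0]}])

```text
clock: 12.15
tcp_pos: [0.5527, 0.0184, 0.2715]
orientation: [-0.0, 0.684, 0.73, -0.0]
wrist_force: [0.3, 0.8, -2.5]
finger_gap: 0.0088
```

```bash
python3 go.py .5525 .0224 .2457 93.8; python3 - <<'E'
from workcell import env
import cv2,numpy as np
from h import *
np.set_printoptions(precision=4,suppress=True)
o=[]
for n in ["side","top"]:
    im,d=env.read_camera(n); np.savez(n+"2.npz",im=im,d=d,**env.calibration(n)); 
    W,_,_=cloud(n,n+"2.npz"); x,y,z=W[...,0],W[...,1],W[...,2]
    # saddle / cheeks extents in the rail frame of rail2
    yc=.022; 
    for a,b in [(.225,.235),(.235,.243),(.243,.254)]:
        k=(d>0)&(abs(y-yc)<.03)&(abs(x-.552)<.016)&(z>a)&(z<b); e=x-(.5538-.0666*y)
        if k.sum()>5: print(n,a,b,k.sum(),"across",np.percentile(e[k],[1,10,90,99]),"y",np.percentile(y[k],[1,99]))
    c=im[150:330,240:420] if n=="side" else im[170:310,150:350]
    o.append(cv2.resize(c[:,:,::-1],(400,400 if n=="side" else 280),interpolation=cv2.INTER_CUBIC))
cv2.imwrite("pics/c2.png",np.hstack([o[0],np.vstack([o[1],np.zeros((120,400,3),np.uint8)])]))
E
```

```text
t 12.15 tcp [0.55269 0.01845 0.27146] F [ 0.28824  0.84194 -2.46479] gap 0.008839600247426827
turn(tool,deg) [-0.0523  -0.01466 -0.09404] shift now [0.00395 0.00009 0.02577] shift after turn [0.00396 0.00007 0.02576]
side 0.225 0.235 10 across [-0.009  -0.0088  0.0089  0.0089] y [0.0134 0.04  ]
side 0.235 0.243 43 across [-0.0089 -0.0087  0.0079  0.0091] y [0.0106 0.0404]
side 0.243 0.254 114 across [-0.0086 -0.0083  0.0135  0.0154] y [0.0005 0.0404]
```

View pics/c2.png

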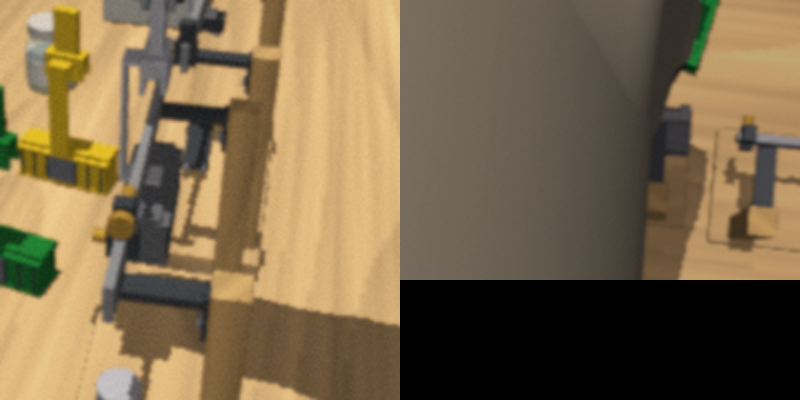

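The side view shows the saddle centred over rail 2 (edges at +9 and -9 mm across). Its front end is at y 0.040, so the origin is at about 0.020. The arm blocks the top view. Lowering now, slowly near the end.

play_rows(steps=[{"claw": 255, "dp": [0, 0, 0.003], "angular": [0, 0, 0]}, {"claw": 255, "dp": [0, 0, 0.003], "angular": [0, 0, 0]}, {"claw": 255, "dp": [0, 0, 0.003], "angular": [0, 0, 0]}, {"claw": 255, "dp": [0, 0, 0.003], "angular": [0, 0, 0]}, {"claw": 255, "dp": [0, 0, 0.003], "angular": [0, 0, 0]}, {"claw": 255, "dp": [0, 0, 0.003], "angular": [0, 0, 0]}, {"claw": 255, "dp": [0, 0, 0.002], "angular": [0, 0, 0]}, {"claw": 255, "dp": [0, 0, 0.001], "angular": [0, 0, 0]}])

```text
clock: 12.92
tcp_pos: [0.5527, 0.0189, 0.2503]
orientation: [-0.0, 0.684, 0.73, -0.0]
wrist_force: [0.3, -0.0, -2.0]
finger_gap: 0.0087
```

```bash
python3 go.py .5525 .0224 .2457 93.8
```

```text
t 12.9167 tcp [0.55271 0.01895 0.25034] F [ 0.25473 -0.02637 -2.03065] gap 0.008669096300610274
turn(tool,deg) [-0.04495 -0.01241 -0.03787] shift now [0.00346 0.00002 0.00464] shift after turn [0.00346 0.00001 0.00464]
```

play_rows(steps=[{"claw": 255, "dp": [0, 0, 0.0005], "angular": [0, 0, 0]}, {"claw": 255, "dp": [0, 0, 0.0005], "angular": [0, 0, 0]}, {"claw": 255, "dp": [0, 0, 0.0005], "angular": [0, 0, 0]}, {"claw": 255, "dp": [0, 0, 0.0005], "angular": [0, 0, 0]}, {"claw": 255, "dp": [0, 0, 0.0004], "angular": [0, 0, 0]}, {"claw": 255, "dp": [0, 0, 0.0004], "angular": [0, 0, 0]}, {"claw": 255, "dp": [0, 0, 0.0004], "angular": [0, 0, 0]}, {"claw": 255, "dp": [0, 0, 0.0002], "angular": [0, 0, 0]}])

```text
clock: 13.58
tcp_pos: [0.5529, 0.0189, 0.2474]
orientation: [-0.0, 0.684, 0.73, -0.0]
wrist_force: [0.8, 1.1, -2.4]
finger_gap: 0.0091
```

play_rows(steps=[{"claw": 255, "dp": [0, 0, 0.0002], "angular": [0, 0, 0]}, {"claw": 255, "dp": [0, 0, 0.0001], "angular": [0, 0, 0]}, {"claw": 255, "dp": [0, 0, 0.0001], "angular": [0, 0, 0]}, {"claw": 255, "dp": [0, 0, 0.0001], "angular": [0, 0, 0]}, {"claw": 255, "dp": [0, 0, 0.0001], "angular": [0, 0, 0]}, {"claw": 255, "dp": [0, 0, 0], "angular": [0, 0, 0]}, {"claw": 255, "dp": [0, 0, 0], "angular": [0, 0, 0]}, {"claw": 255, "dp": [0, 0, 0], "angular": [0, 0, 0]}])

```text
clock: 14.25
tcp_pos: [0.5529, 0.0189, 0.2469]
orientation: [-0.0, 0.684, 0.73, -0.0]
wrist_force: [-0.3, -0.5, -2.9]
finger_gap: 0.0094
```

```bash
python3 go.py .5525 .0224 .2457 93.8
```

```text
t 14.25 tcp [0.55293 0.01892 0.24686] F [-0.25698 -0.46868 -2.9007 ] gap 0.009388749566994795
turn(tool,deg) [-0.00617 -0.00462 -0.04046] shift now [ 0.0035  -0.0002   0.00116] shift after turn [ 0.0035  -0.0002   0.00116]
```

play_rows(steps=[{"claw": 255, "dp": [0, 0, 0.0002], "angular": [0, 0, 0]}, {"claw": 255, "dp": [0, 0, 0.0002], "angular": [0, 0, 0]}, {"claw": 255, "dp": [0, 0, 0.0001], "angular": [0, 0, 0]}, {"claw": 255, "dp": [0, 0, 0.0001], "angular": [0, 0, 0]}, {"claw": 255, "dp": [0, 0, 0.0001], "angular": [0, 0, 0]}, {"claw": 255, "dp": [0, 0, 0], "angular": [0, 0, 0]}, {"claw": 255, "dp": [0, 0, 0], "angular": [0, 0, 0]}, {"claw": 255, "dp": [0, 0, 0], "angular": [0, 0, 0]}])

```text
clock: 14.92
tcp_pos: [0.5529, 0.0189, 0.2461]
orientation: [-0.0, 0.684, 0.73, -0.0]
wrist_force: [-1.4, -0.4, -2.5]
finger_gap: 0.0086
```

```bash
python3 go.py .5525 .0224 .2457 93.8
```

```text
t 14.9167 tcp [0.55291 0.01893 0.24613] F [-1.42064 -0.36214 -2.5098 ] gap 0.008575475009201642
turn(tool,deg) [-0.00918 -0.00479 -0.0399 ] shift now [ 0.00349 -0.00019  0.00043] shift after turn [ 0.00349 -0.00018  0.00043]
```

play_rows(steps=[{"claw": 255, "dp": [0, 0, 0.0001], "angular": [0, 0, 0]}, {"claw": 255, "dp": [0, 0, 0.0001], "angular": [0, 0, 0]}, {"claw": 255, "dp": [0, 0, 0.0001], "angular": [0, 0, 0]}, {"claw": 255, "dp": [0, 0, 0.0001], "angular": [0, 0, 0]}, {"claw": 255, "dp": [0, 0, 0.0001], "angular": [0, 0, 0]}, {"claw": 255, "dp": [0, 0, 0.0001], "angular": [0, 0, 0]}, {"claw": 255, "dp": [0, 0, 0], "angular": [0, 0, 0]}, {"claw": 255, "dp": [0, 0, 0], "angular": [0, 0, 0]}])

```text
clock: 15.58
tcp_pos: [0.553, 0.0189, 0.2457]
orientation: [-0.0, 0.684, 0.73, 0.0]
wrist_force: [-0.4, -0.3, -0.5]
finger_gap: 0.0093
```

```bash
python3 go.py .5525 .0224 .2457 93.8
```

```text
t 15.5833 tcp [0.55295 0.01889 0.24565] F [-0.3578  -0.25521 -0.54427] gap 0.00932130517181697
turn(tool,deg) [ 0.00141 -0.00219 -0.0416 ] shift now [ 0.00353 -0.00022 -0.00005] shift after turn [ 0.00353 -0.00022 -0.00005]
```

play_rows(steps=[{"claw": 255, "dp": [0, 0, 0.0001], "angular": [0, 0, 0]}, {"claw": 255, "dp": [0, 0, 0.0001], "angular": [0, 0, 0]}, {"claw": 255, "dp": [0, 0, 0], "angular": [0, 0, 0]}, {"claw": 255, "dp": [0, 0, 0], "angular": [0, 0, 0]}, {"claw": 255, "dp": [0, 0, 0], "angular": [0, 0, 0]}, {"claw": 255, "dp": [0, 0, 0], "angular": [0, 0, 0]}, {"claw": 255, "dp": [0, 0, 0], "angular": [0, 0, 0]}, {"claw": 255, "dp": [0, 0, 0], "angular": [0, 0, 0]}])

```text
clock: 16.25
tcp_pos: [0.553, 0.0189, 0.2456]
orientation: [0.0, 0.684, 0.73, 0.0]
wrist_force: [-1.1, 0.1, 2.8]
finger_gap: 0.0087
```

```bash
python3 go.py .5525 .0224 .2457 93.8
```

```text
t 16.25 tcp [0.553   0.01892 0.24562] F [-1.07816  0.09417  2.7666 ] gap 0.008738397217737351
turn(tool,deg) [ 0.0174  -0.0019  -0.03831] shift now [ 0.0035  -0.00027 -0.00008] shift after turn [ 0.0035  -0.00027 -0.00008]
```

It's resting on rail 2 with 2.8 N at z 0.2456, as predicted. Sliding now.

play_rows(steps=[{"claw": 255, "dp": [0.001, 0, 0], "angular": [0, 0, 0]}, {"claw": 255, "dp": [0.002, 0, 0], "angular": [0, 0, 0]}, {"claw": 255, "dp": [0.003, 0, 0], "angular": [0, 0, 0]}, {"claw": 255, "dp": [0.004, 0, 0], "angular": [0, 0, 0]}, {"claw": 255, "dp": [0.004, 0, 0], "angular": [0, 0, 0]}, {"claw": 255, "dp": [0.003, 0, 0], "angular": [0, 0, 0]}, {"claw": 255, "dp": [0.002, 0, 0], "angular": [0, 0, 0]}, {"claw": 255, "dp": [0.001, 0, 0], "angular": [0, 0, 0]}])

```text
clock: 16.92
tcp_pos: [0.5518, 0.0393, 0.2456]
orientation: [0.0, 0.683, 0.73, 0.0]
wrist_force: [-0.4, -4.5, 5.3]
finger_gap: 0.0089
```

```bash
python3 go.py .5461 .1165 .2457 93.8
```

```text
t 16.9167 tcp [0.55178 0.03929 0.24563] F [-0.43859 -4.52763  5.28743] gap 0.008902190069974582
turn(tool,deg) [ 0.03033  0.00081 -0.01253] shift now [ 0.07741 -0.00057 -0.00007] shift after turn [ 0.07741 -0.00055 -0.00007]
```

play_rows(steps=[{"claw": 255, "dp": [0.002, -0.0001, 0], "angular": [0, 0, 0]}, {"claw": 255, "dp": [0.004, -0.0001, 0], "angular": [0, 0, 0]}, {"claw": 255, "dp": [0.004, 0, 0], "angular": [0, 0, 0]}, {"claw": 255, "dp": [0.004, 0, 0], "angular": [0, 0, 0]}, {"claw": 255, "dp": [0.004, 0, 0], "angular": [0, 0, 0]}, {"claw": 255, "dp": [0.004, 0, 0], "angular": [0, 0, 0]}, {"claw": 255, "dp": [0.004, 0, 0], "angular": [0, 0, 0]}, {"claw": 255, "dp": [0.002, 0, 0], "angular": [0, 0, 0]}])

```text
clock: 17.58
tcp_pos: [0.5497, 0.0672, 0.2457]
orientation: [0.0, 0.683, 0.73, 0.0]
wrist_force: [0.5, -3.7, 4.4]
finger_gap: 0.0091
```

```bash
python3 go.py .5461 .1165 .2457 93.8
```

```text
t 17.5833 tcp [0.54966 0.06722 0.24567] F [ 0.47878 -3.66014  4.40468] gap 0.009149889078895647
turn(tool,deg) [ 0.02386  0.00766 -0.0258 ] shift now [ 0.04941 -0.0003  -0.00004] shift after turn [ 0.04941 -0.00028 -0.00003]
```

play_rows(steps=[{"claw": 255, "dp": [0.003, -0.0001, 3e-05], "angular": [0, 0, 0]}, {"claw": 255, "dp": [0.004, 0, 0], "angular": [0, 0, 0]}, {"claw": 255, "dp": [0.004, 0, 0], "angular": [0, 0, 0]}, {"claw": 255, "dp": [0.004, 0, 0], "angular": [0, 0, 0]}, {"claw": 255, "dp": [0.004, 0, 0], "angular": [0, 0, 0]}, {"claw": 255, "dp": [0.004, 0, 0], "angular": [0, 0, 0]}, {"claw": 255, "dp": [0.004, 0, 0], "angular": [0, 0, 0]}, {"claw": 255, "dp": [0.003, 0, 0], "angular": [0, 0, 0]}])

```text
clock: 18.25
tcp_pos: [0.5476, 0.0969, 0.2457]
orientation: [0.0, 0.684, 0.73, 0.0]
wrist_force: [0.3, -7.4, 8.7]
finger_gap: 0.0089
```

```bash
python3 go.py .5461 .1165 .2457 93.8
```

```text
t 18.25 tcp [0.54759 0.09693 0.2457 ] F [ 0.29358 -7.43772  8.74452] gap 0.008912684507866638
turn(tool,deg) [ 0.02636  0.02166 -0.04064] shift now [ 0.01962 -0.0002  -0.00001] shift after turn [ 0.01962 -0.00019  0.     ]
```

play_rows(steps=[{"claw": 255, "dp": [0.002, 0, -0.0002], "angular": [0, 0, 0]}, {"claw": 255, "dp": [0.002, 0, 0], "angular": [0, 0, 0]}, {"claw": 255, "dp": [0.002, 0, 0], "angular": [0, 0, 0]}, {"claw": 255, "dp": [0.002, 0, 0], "angular": [0, 0, 0]}, {"claw": 255, "dp": [0.002, 0, 0], "angular": [0, 0, 0]}, {"claw": 255, "dp": [0.0015, 0, 0], "angular": [0, 0, 0]}, {"claw": 255, "dp": [0.001, 0, 0], "angular": [0, 0, 0]}, {"claw": 255, "dp": [0.0005, 0, 0], "angular": [0, 0, 0]}])

```text
clock: 18.92
tcp_pos: [0.5466, 0.1099, 0.2456]
orientation: [-0.0, 0.684, 0.73, -0.0]
wrist_force: [-0.8, -5.0, 6.3]
finger_gap: 0.0088
```

```bash
python3 go.py .5461 .1165 .2457 93.8
```

```text
t 18.9167 tcp [0.54658 0.10987 0.24562] F [-0.77026 -5.04059  6.33199] gap 0.008808762183723546
turn(tool,deg) [-0.00818  0.00077 -0.03717] shift now [ 0.00665 -0.00004 -0.00009] shift after turn [ 0.00665 -0.00004 -0.00008]
```

Creep forward, 4 mm and then in smaller steps.

play_rows(steps=[{"claw": 255, "dp": [0.0006, 0, -0.00015], "angular": [0, 0, 0]}, {"claw": 255, "dp": [0.0006, 0, 0], "angular": [0, 0, 0]}, {"claw": 255, "dp": [0.0006, 0, 0], "angular": [0, 0, 0]}, {"claw": 255, "dp": [0.0006, 0, 0], "angular": [0, 0, 0]}, {"claw": 255, "dp": [0.0006, 0, 0], "angular": [0, 0, 0]}, {"claw": 255, "dp": [0.0004, 0, 0], "angular": [0, 0, 0]}, {"claw": 255, "dp": [0.0003, 0, 0], "angular": [0, 0, 0]}, {"claw": 255, "dp": [0.0003, 0, 0], "angular": [0, 0, 0]}])

```text
clock: 19.58
tcp_pos: [0.5463, 0.1138, 0.2456]
orientation: [-0.0, 0.684, 0.73, -0.0]
wrist_force: [0.0, -4.2, 5.7]
finger_gap: 0.0091
```

```bash
python3 go.py .5461 .1165 .2457 93.8
```

```text
t 19.5833 tcp [0.54625 0.11377 0.24561] F [ 0.0415  -4.18921  5.70892] gap 0.009083473404281521
turn(tool,deg) [-0.02437 -0.00381 -0.0406 ] shift now [ 0.00273  0.00003 -0.00009] shift after turn [ 0.00273  0.00003 -0.00009]
```

play_rows(steps=[{"claw": 255, "dp": [0.0004, 0, -0.00015], "angular": [0, 0, 0]}, {"claw": 255, "dp": [0.0004, 0, 0], "angular": [0, 0, 0]}, {"claw": 255, "dp": [0.0003, 0, 0], "angular": [0, 0, 0]}, {"claw": 255, "dp": [0.0003, 0, 0], "angular": [0, 0, 0]}, {"claw": 255, "dp": [0.0002, 0, 0], "angular": [0, 0, 0]}, {"claw": 255, "dp": [0.0002, 0, 0], "angular": [0, 0, 0]}, {"claw": 255, "dp": [0.0002, 0, 0], "angular": [0, 0, 0]}, {"claw": 255, "dp": [0, 0, 0], "angular": [0, 0, 0]}])

```text
clock: 20.25
tcp_pos: [0.5461, 0.1159, 0.2456]
orientation: [-0.0, 0.683, 0.73, -0.0]
wrist_force: [-1.0, -2.3, 3.6]
finger_gap: 0.0089
```

```bash
python3 go.py .5461 .1165 .2457 93.8
```

```text
t 20.25 tcp [0.54608 0.11587 0.24562] F [-0.96527 -2.29964  3.61641] gap 0.00891690367620969
turn(tool,deg) [-0.03516 -0.02686 -0.03472] shift now [ 0.00063  0.00006 -0.00008] shift after turn [ 0.00063  0.00006 -0.00008]
```

play_rows(steps=[{"claw": 255, "dp": [0.0002, 0, 0], "angular": [0, 0, 0]}, {"claw": 255, "dp": [0.0002, 0, 0], "angular": [0, 0, 0]}, {"claw": 255, "dp": [0.0002, 0, 0], "angular": [0, 0, 0]}, {"claw": 255, "dp": [0.0002, 0, 0], "angular": [0, 0, 0]}, {"claw": 255, "dp": [0.0002, 0, 0], "angular": [0, 0, 0]}, {"claw": 255, "dp": [0.0002, 0, 0], "angular": [0, 0, 0]}, {"claw": 255, "dp": [0.0002, 0, 0], "angular": [0, 0, 0]}, {"claw": 255, "dp": [0, 0, 0], "angular": [0, 0, 0]}])

```text
clock: 20.92
tcp_pos: [0.546, 0.1173, 0.2457]
orientation: [-0.0, 0.683, 0.73, -0.0]
wrist_force: [-0.2, -1.7, 1.6]
finger_gap: 0.0086
```

```bash
python3 go.py .5461 .1165 .2457 93.8
```

```text
t 20.9167 tcp [0.54604 0.11729 0.24565] F [-0.18825 -1.70517  1.58755] gap 0.008561763238991113
turn(tool,deg) [-0.02848 -0.02628 -0.03024] shift now [-0.00079  0.00001 -0.00005] shift after turn [-0.00079  0.00001 -0.00005]
```

play_rows(steps=[{"claw": 255, "dp": [0.0002, 0, 5e-05], "angular": [0, 0, 0]}, {"claw": 255, "dp": [0.0002, 0, 0], "angular": [0, 0, 0]}, {"claw": 255, "dp": [0.0002, 0, 0], "angular": [0, 0, 0]}, {"claw": 255, "dp": [0.0002, 0, 0], "angular": [0, 0, 0]}, {"claw": 255, "dp": [0.0002, 0, 0], "angular": [0, 0, 0]}, {"claw": 255, "dp": [0.0002, 0, 0], "angular": [0, 0, 0]}, {"claw": 255, "dp": [0.0002, 0, 0], "angular": [0, 0, 0]}, {"claw": 255, "dp": [0, 0, 0], "angular": [0, 0, 0]}])

```text
clock: 21.58
tcp_pos: [0.546, 0.1186, 0.2456]
orientation: [-0.0, 0.683, 0.73, 0.0]
wrist_force: [-0.1, -0.6, -0.2]
finger_gap: 0.0088
```

```bash
python3 go.py .5461 .1165 .2457 93.8
```

```text
t 21.5833 tcp [0.54601 0.11864 0.24564] F [-0.10603 -0.56867 -0.22564] gap 0.008782252080085252
turn(tool,deg) [-0.02066 -0.02263 -0.03408] shift now [-0.00214 -0.00005 -0.00006] shift after turn [-0.00214 -0.00005 -0.00006]
```

play_rows(steps=[{"claw": 255, "dp": [0.0002, 0, 0.00015], "angular": [0, 0, 0]}, {"claw": 255, "dp": [0.0002, 0, 0], "angular": [0, 0, 0]}, {"claw": 255, "dp": [0.0002, 0, 0], "angular": [0, 0, 0]}, {"claw": 255, "dp": [0.0002, 0, 0], "angular": [0, 0, 0]}, {"claw": 255, "dp": [0.0002, 0, 0], "angular": [0, 0, 0]}, {"claw": 255, "dp": [0.0002, 0, 0], "angular": [0, 0, 0]}, {"claw": 255, "dp": [0.0002, 0, 0], "angular": [0, 0, 0]}, {"claw": 255, "dp": [0, 0, 0], "angular": [0, 0, 0]}])

```text
clock: 22.25
tcp_pos: [0.546, 0.1191, 0.2457]
orientation: [0.001, 0.684, 0.73, -0.001]
wrist_force: [-0.2, -4.8, 1.6]
finger_gap: 0.0085
```

```bash
python3 go.py .5461 .1165 .2457 93.8
```

```text
t 22.25 tcp [0.54603 0.11908 0.24573] F [-0.198   -4.81649  1.60153] gap 0.00850581081341538
turn(tool,deg) [-0.00648  0.08658 -0.07274] shift now [-0.00258 -0.0001   0.00003] shift after turn [-0.00258 -0.0001   0.00003]
```

Screw contact at tcp y 0.119. Now building up to about 7 N.

play_rows(steps=[{"claw": 255, "dp": [0.0002, 0, 0], "angular": [0, 0, 0]}, {"claw": 255, "dp": [0.0002, 0, 0], "angular": [0, 0, 0]}, {"claw": 255, "dp": [0.0002, 0, 0], "angular": [0, 0, 0]}, {"claw": 255, "dp": [0.0002, 0, 0], "angular": [0, 0, 0]}, {"claw": 255, "dp": [0, 0, 0], "angular": [0, 0, 0]}, {"claw": 255, "dp": [0, 0, 0], "angular": [0, 0, 0]}, {"claw": 255, "dp": [0, 0, 0], "angular": [0, 0, 0]}, {"claw": 255, "dp": [0, 0, 0], "angular": [0, 0, 0]}])

```text
clock: 22.92
tcp_pos: [0.546, 0.1192, 0.2458]
orientation: [0.001, 0.684, 0.73, -0.001]
wrist_force: [-0.3, -7.7, 1.4]
finger_gap: 0.0086
```

```bash
python3 go.py .5461 .1165 .2457 93.8
```

```text
t 22.9167 tcp [0.54604 0.11925 0.24581] F [-0.34935 -7.67939  1.40234] gap 0.008623735413858484
turn(tool,deg) [-0.00175  0.15526 -0.09753] shift now [-0.00275 -0.00012  0.00012] shift after turn [-0.00275 -0.00012  0.00011]
```

play_rows(steps=[{"claw": 255, "dp": [0.0002, 0, 0], "angular": [0, 0, 0]}, {"claw": 255, "dp": [0, 0, 0], "angular": [0, 0, 0]}, {"claw": 255, "dp": [0, 0, 0], "angular": [0, 0, 0]}, {"claw": 255, "dp": [0, 0, 0], "angular": [0, 0, 0]}, {"claw": 255, "dp": [0, 0, 0], "angular": [0, 0, 0]}, {"claw": 255, "dp": [0, 0, 0], "angular": [0, 0, 0]}, {"claw": 255, "dp": [0, 0, 0], "angular": [0, 0, 0]}, {"claw": 255, "dp": [0, 0, 0], "angular": [0, 0, 0]}])

```text
clock: 23.58
tcp_pos: [0.546, 0.1194, 0.2458]
orientation: [0.001, 0.684, 0.73, -0.001]
wrist_force: [-0.4, -8.0, 1.5]
finger_gap: 0.0089
```

```bash
python3 go.py .5461 .1165 .2457 93.8
```

```text
t 23.5833 tcp [0.54602 0.11935 0.24583] F [-0.38517 -7.95601  1.4924 ] gap 0.00886688971299807
turn(tool,deg) [-0.00227  0.16879 -0.09725] shift now [-0.00285 -0.00011  0.00013] shift after turn [-0.00285 -0.00011  0.00013]
```

play_rows(steps=[{"claw": 255, "dp": [0, 0, 0], "angular": [0, 0, 0]}, {"claw": 255, "dp": [-0.0004, 0, 0], "angular": [0, 0, 0]}, {"claw": 255, "dp": [-0.0004, 0, 0], "angular": [0, 0, 0]}, {"claw": 215, "dp": [0, 0, 0], "angular": [0, 0, 0]}, {"claw": 205, "dp": [0, 0, 0], "angular": [0, 0, 0]}, {"claw": 195, "dp": [0, 0, 0], "angular": [0, 0, 0]}, {"claw": 185, "dp": [0, 0, 0], "angular": [0, 0, 0]}, {"claw": 170, "dp": [0, 0, 0], "angular": [0, 0, 0]}])

```text
clock: 24.25
tcp_pos: [0.546, 0.1205, 0.2456]
orientation: [-0.0, 0.683, 0.73, 0.0]
wrist_force: [0.1, 0.2, 0.6]
finger_gap: 0.0286
```

play_rows(steps=[{"claw": 150, "dp": [0, 0, 0], "angular": [0, 0, 0]}, {"claw": 130, "dp": [0, 0, 0], "angular": [0, 0, 0]}, {"claw": 110, "dp": [0, 0, 0], "angular": [0, 0, 0]}, {"claw": 90, "dp": [0, 0, 0], "angular": [0, 0, 0]}, {"claw": 80, "dp": [0, 0, 0], "angular": [0, 0, 0]}, {"claw": 80, "dp": [0, 0, 0], "angular": [0, 0, 0]}, {"claw": 80, "dp": [0, 0, -0.003], "angular": [0, 0, 0]}, {"claw": 80, "dp": [0, 0, -0.005], "angular": [0, 0, 0]}])

```text
clock: 24.92
tcp_pos: [0.5456, 0.12, 0.2534]
orientation: [-0.0, 0.684, 0.73, -0.0]
wrist_force: [1.0, -0.2, 0.2]
finger_gap: 0.0583
```

```bash
python3 go.py .5461 .1165 .35 93.8; python3 - <<'E'
from workcell import env
from h import *
np.set_printoptions(precision=4,suppress=True)
im,d=env.read_camera("side"); np.savez("side3.npz",im=im,d=d,**env.calibration("side"))
cv2.imwrite("pics/s3.png",cv2.resize(im[140:340,220:420,::-1],(600,600),interpolation=cv2.INTER_CUBIC))
W,_,_=cloud("side","side3.npz"); x,y,z=W[...,0],W[...,1],W[...,2]
k=(d>0)&(abs(y-.12)<.03)&(abs(x-.546)<.012)&(z>.222)&(z<.236); print("saddle y",np.percentile(y[k],[1,50,99]),"z",np.percentile(z[k],[1,50,99]))
E
```

```text
t 24.9167 tcp [0.54563 0.12003 0.25343] F [ 1.03827 -0.20362  0.15612] gap 0.05827475108037689
turn(tool,deg) [-0.06858 -0.0044  -0.04326] shift now [-0.00354  0.00012 -0.09657] shift after turn [-0.00355  0.00023 -0.09657]
saddle y [0.1002 0.1324 0.148 ] z [0.2225 0.2311 0.2355]
```

View pics/s3.png

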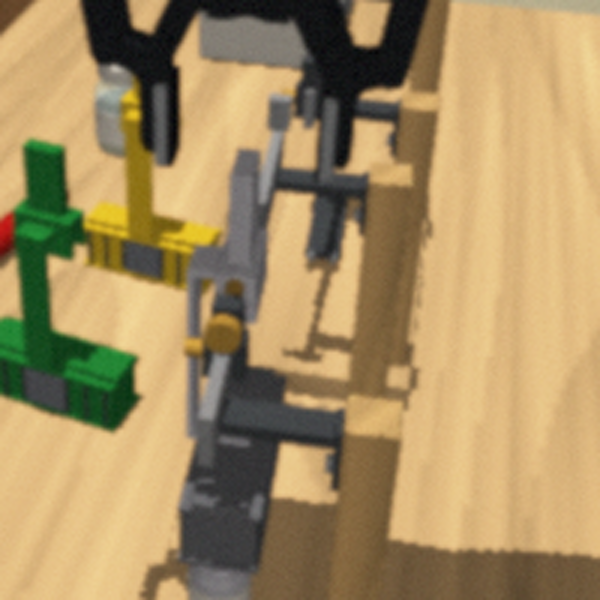

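The carrier hangs upright on rail 2, with its saddle against the collar's screw (collar at about (225,330)). The jaws are open and clear of the tab. I'll retreat straight up and check.

play_rows(steps=[{"claw": 80, "dp": [0, 0, -0.006], "angular": [0, 0, 0]}, {"claw": 80, "dp": [0, 0, -0.012], "angular": [0, 0, 0]}, {"claw": 80, "dp": [0, 0, -0.015], "angular": [0, 0, 0]}, {"claw": 80, "dp": [0, 0, -0.015], "angular": [0, 0, 0]}, {"claw": 80, "dp": [0, 0, -0.015], "angular": [0, 0, 0]}, {"claw": 80, "dp": [0, 0, -0.012], "angular": [0, 0, 0]}, {"claw": 80, "dp": [0, 0, -0.006], "angular": [0, 0, 0]}, {"claw": 80, "dp": [0, 0, 0], "angular": [0, 0, 0]}])

```text
clock: 25.63
tcp_pos: [0.5467, 0.1201, 0.3365]
orientation: [0.001, 0.684, 0.73, 0.001]
wrist_force: [-1.1, 0.5, 0.8]
finger_gap: 0.0585
```

play_rows(steps=[{"claw": 80, "dp": [-0.02, -0.03, 0], "angular": [0, 0, 0]}, {"claw": 80, "dp": [-0.02, -0.03, 0], "angular": [0, 0, 0]}, {"claw": 80, "dp": [-0.02, -0.03, 0], "angular": [0, 0, 0]}, {"claw": 80, "dp": [-0.02, -0.02, 0], "angular": [0, 0, 0]}, {"claw": 80, "dp": [0, 0, 0], "angular": [0, 0, 0]}, {"claw": 80, "dp": [0, 0, 0], "angular": [0, 0, 0]}, {"claw": 80, "dp": [0, 0, 0], "angular": [0, 0, 0]}, {"claw": 80, "dp": [0, 0, 0], "angular": [0, 0, 0]}])

```text
clock: 26.3
tcp_pos: [0.4421, 0.0334, 0.3342]
orientation: [-0.0, 0.683, 0.73, 0.0]
wrist_force: [-0.2, 0.0, -0.7]
finger_gap: 0.0585
```

```bash
python3 - <<'E'
from workcell import env
from h import *
np.set_printoptions(precision=4,suppress=True)
for n in ("side","top"):
    im,d=env.read_camera(n); np.savez(n+"4.npz",im=im,d=d,**env.calibration(n))
    W,_,_=cloud(n,n+"4.npz"); x,y,z=W[...,0],W[...,1],W[...,2]
    for nm,y0,x0 in [("full",.119,.546),("spare",-.265,.548)]:
        k=(d>0)&(abs(y-y0)<.025)&(abs(x-x0)<.012)&(z>.255)&(z<.285)
        if k.sum()>3: print(n,nm,"tab y",np.percentile(y[k],[1,99]),"x",np.percentile(x[k],[1,99]),"ztop",np.percentile(z[k],99))
    if n=="top": cv2.imwrite("pics/t4.png",cv2.resize(im[170:310,120:500,::-1],None,fx=2,fy=2,interpolation=cv2.INTER_CUBIC))
E
```

```text
side full tab y [0.1076 0.132 ] x [0.5407 0.5503] ztop 0.2765179509555178
side spare tab y [-0.2762 -0.2514] x [0.5437 0.5532] ztop 0.2786203405436673
top spare tab y [-0.2769 -0.2526] x [0.5432 0.5529] ztop 0.2794691904937136
```

View pics/t4.png

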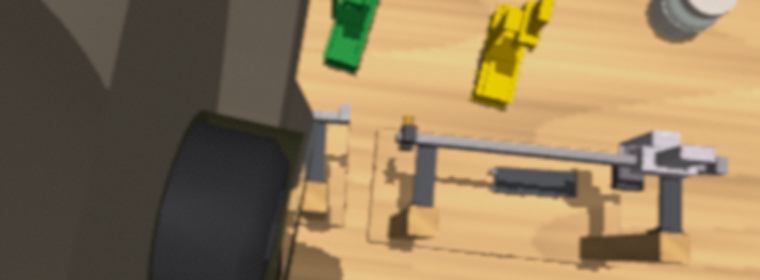

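The top view shows the spare unmoved and rail 1 otherwise empty. The arm hides the full carrier in this view. There's a dark bar under rail 1 at about (535,180), and I want to know what it is before handing in.

```bash
python3 - <<'E'
from h import *
np.set_printoptions(precision=4,suppress=True)
W,im,d=cloud("top","top4.npz"); v,u=170+90,120+267
print("top now",W[v-3:v+4:3,u-15:u+16:10].reshape(-1,3), im[v,u])
for f in ("side.npz","side4.npz"):
    W,im,d=cloud("side",f); x,y,z=W[...,0],W[...,1],W[...,2]
    k=(d>0)&(x>.46)&(x<.58)&(y>-.23)&(y<-.11)&(z>.008)&(z<.09); print(f,k.sum(),[np.percentile(a[k],[2,50,98]) for a in (x,y,z)] if k.sum() else "")
W,im,d=cloud("side","side4.npz"); k=(d>0)
S=[i[:,:,::-1] for i in (np.load("side.npz")["im"][110:260,270:390],np.load("side4.npz")["im"][110:260,270:390])]
cv2.imwrite("pics/cmp.png",cv2.resize(np.hstack(S),(768,480),interpolation=cv2.INTER_CUBIC))
E
```

```text
top now [[ 0.548  -0.19    0.0345]
 [ 0.5506 -0.2101  0.0326]
 [ 0.5528 -0.2294  0.0344]
 [ 0.5547 -0.2479  0.0384]
 [ 0.5421 -0.1905  0.0339]
 [ 0.5442 -0.2096  0.0363]
 [ 0.5467 -0.2294  0.0356]
 [ 0.5493 -0.2495  0.0343]
 [ 0.5361 -0.1908  0.0344]
 [ 0.5387 -0.2109  0.0327]
 [ 0.541  -0.2301  0.0344]
 [ 0.5432 -0.2494  0.0357]] [82 83 88]
side.npz 1004 [array([0.4715, 0.5437, 0.5786]), array([-0.2247, -0.1623, -0.1121]), array([0.0183, 0.0202, 0.0358])]
side4.npz 1052 [array([0.4715, 0.5442, 0.5782]), array([-0.2269, -0.1671, -0.1126]), array([0.0183, 0.0203, 0.0359])]
```

View pics/cmp.png

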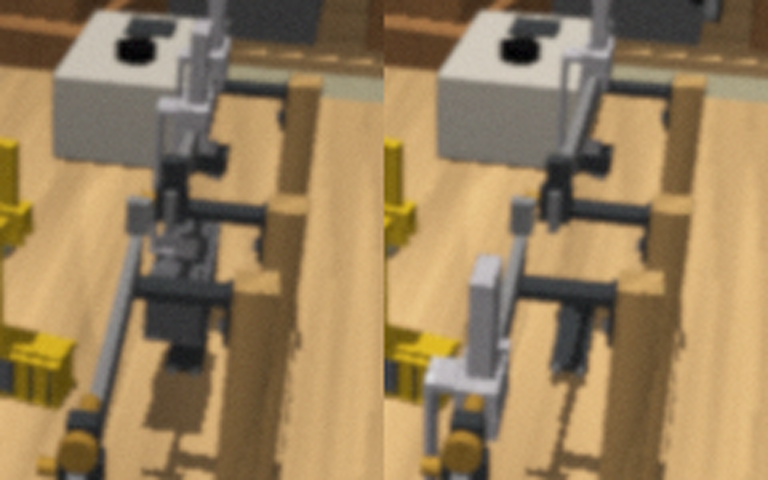

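The dark bar was there before any move, in the same place at the same height under the van. It's a distractor. The side view shows the carrier against the screw with nothing touching it, so I'm handing in.

```bash
python3 -c "
from workcell import env
print(env.hand_in())"
```

```text
the job is handed in; nothing more can be done
None
```

I handed the job in at about 26 s of the 61 s allowed. The full carrier hangs on the next rail against the far collar's screw, and the hand-in gave no verdict.

**What was done:**
- I gripped the full carrier's tab and slid it along the first rail until it touched the stop, at about 7 N.
- I lifted it about 45 mm over the stop and set it down on the next rail, with its origin at y ≈ 0.020 (planned 0.023). The rail took about 3 N.
- I slid it to the screw and held it there for over half a second. The wrist read 7.7–8.0 N, and I estimate about 6–7 N of that reached the screw after rail friction.
- I then let go and backed away.

**Last checks:**
- **Carrier:** the side camera shows it upright, with its tab centred at y 0.120 and its top at z 0.2765. That puts the origin about 36 mm before the collar face, inside the 22–38 mm allowed.
- **Spare:** it has not moved.
- **Arm:** it stands clear of everything.

**Weak points:**
- The arm blocked the top camera's view of the full carrier, so its final place is confirmed by the side view and the contact forces only.
- Drag while sliding was sometimes 4–7 N, above the stated 1–3 N, because I was pressing down on the rail by up to about 9 N.
- At one point on the first rail the wrist read -0.9 N vertically. That is still less than the carrier's 2.2 N weight, so it was on the rail but only lightly.
- Forces were read only at the end of each move, so short peaks in between were not seen.

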